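# Line up the hole saws by size on the drilling rack

## Task

Get the drill press ready for a stepped bore: stand the four hole saws upright on the rack's four ring marks, one centred on each mark, in order of size, with the largest on the mark beside the chuck key and the smallest at the other end. Do not tip any hole saw over, and leave the glass jar standing where it is.

Things in the scene. Friction and masses are not known exactly. Their poses are not given: they have to be found in the camera images.
- saw_65: Largest hole saw, 65 mm diameter: dark steel cup standing teeth down, bright shank straight up at its centre. Cup 38 mm high; on it a brass collar 4 mm high, at most 22 mm wide; then a round shank 11 mm thick, 42 to 80 mm above the teeth, free to pinch from above. Origin: centre of the underside (teeth plane); z up along the shank. About 220 g.
- saw_52: hole saw, 52 mm diameter: dark steel cup standing teeth down, bright shank straight up at its centre. Cup 38 mm high; on it a brass collar 4 mm high, at most 22 mm wide; then a round shank 11 mm thick, 42 to 80 mm above the teeth, free to pinch from above. Origin: centre of the underside (teeth plane); z up along the shank. About 160 g.
- saw_40: hole saw, 40 mm diameter: dark steel cup standing teeth down, bright shank straight up at its centre. Cup 38 mm high; on it a brass collar 4 mm high, at most 22 mm wide; then a round shank 11 mm thick, 42 to 80 mm above the teeth, free to pinch from above. Origin: centre of the underside (teeth plane); z up along the shank. About 110 g.
- saw_28: Smallest hole saw, 28 mm diameter: dark steel cup standing teeth down, bright shank straight up at its centre. Cup 38 mm high; on it a brass collar 4 mm high, at most 22 mm wide; then a round shank 11 mm thick, 42 to 80 mm above the teeth, free to pinch from above. Origin: centre of the underside (teeth plane); z up along the shank. About 70 g.
- mark1: Ring mark 1 of four: flat dark ring, 26 mm, with centre dot, on the plywood rack. The marks lie in line, 85 mm apart, in the order 1, 2, 3, 4 along their y axis. Origin: ring centre on the plywood surface, 15 mm above the bench; z up, y along the rack. Rack: fixed, 100 x 440 mm; at +x, 50 mm from the marks' line, an aluminium lip 13 mm above the plywood.
- mark2: Ring mark 2 of four: flat dark ring, 26 mm, with centre dot, on the plywood rack. The marks lie in line, 85 mm apart, in the order 1, 2, 3, 4 along their y axis. Origin: ring centre on the plywood surface, 15 mm above the bench; z up, y along the rack. Rack: fixed, 100 x 440 mm; at +x, 50 mm from the marks' line, an aluminium lip 13 mm above the plywood.
- mark3: Ring mark 3 of four: flat dark ring, 26 mm, with centre dot, on the plywood rack. The marks lie in line, 85 mm apart, in the order 1, 2, 3, 4 along their y axis. Origin: ring centre on the plywood surface, 15 mm above the bench; z up, y along the rack. Rack: fixed, 100 x 440 mm; at +x, 50 mm from the marks' line, an aluminium lip 13 mm above the plywood.
- mark4: Ring mark 4 of four: flat dark ring, 26 mm, with centre dot, on the plywood rack. The marks lie in line, 85 mm apart, in the order 1, 2, 3, 4 along their y axis. Origin: ring centre on the plywood surface, 15 mm above the bench; z up, y along the rack. Rack: fixed, 100 x 440 mm; at +x, 50 mm from the marks' line, an aluminium lip 13 mm above the plywood.
- key_block: Dark wooden block (50 x 36 mm, 18 mm high) fixed on one end of the rack, with a T-handled steel chuck key standing in it, 57 mm high in all, its bar 72 mm long across the rack. It is at either end, its centre 67 mm beyond the end mark there (mark1 or mark4); the other end has the same block without a key. Origin: centre of its underside.
- jar: Glass jar, amber, with a steel lid, 58 mm diameter, 85 mm high, standing loose among the hole saws; not to be moved. Origin: centre of its underside.
There are look-alikes about, which are no part of the job. Leave any blue or purple look-alike of the saw_52 alone.

How it is judged:
By the outcome, as a careful person would: the job done as asked, in the order asked, and still so for the second after the job is handed in, with the robot touching nothing.
It also fails if it takes over 88 s, if anything falls off the work surface, if the arm or the gripper's body presses on something with over 40 N, if the wrist force passes 120 N, or if a joint passes its speed limit or range.

## Robot

A 6-joint arm with a two-finger parallel gripper is mounted at the origin on the work surface. World frame = base frame: x ahead of the robot, y to its left, z up, the work surface at z = 0. Lengths are in mm, angles in rad, forces in N, time in s.
With the tool pointing down it reaches from about 350 to 725 mm from the base axis. Payload 4.3 kg.
Tool frame: the origin (TCP) lies at the very end of the fingers, on their centre line; the grasp point (between the pads) lies 19 mm behind it; z points along the fingers, y is the line along which they close (so a half turn about z gives the same grasp; the last joint's range is limited). The gripper opens to 85 mm and grips with 20 to 120 N. Pads are 22 mm wide; open, the fingers measure 114 mm over their backs; the gripper's body (76 mm by 85 mm) begins 54 mm behind the grasp point. The pads swing forward as they close: fully open they stand 13 mm farther back than shut.
Start: joints at [-1.42, 0.377, 0.081, 1.274, 0, 1.46], TCP at [148.275, -555.591, 231.329] pointing down, gripper open.
Joint ranges: [-2.72, 2.72], [-0.84, 1.66], [-1.02, 1.22], [-1.77, 2.12], [-1.37, 1.28], [-3.14, 3.14]. Speed limits (rad/s): [2.57, 2.57, 3.14, 3.14, 3.14, 3.14].

## Interface

Orientations are given as [roll, pitch, yaw] about the fixed x, y, z axes, in that order (R = Rz(yaw) Ry(pitch) Rx(roll)).
In Python, from bench import bot gives the robot as it stands.
- The arm moves only by the tool play_rows, never from a script. Its argument "steps" is a list of rows, each a list of 7 numbers: the opening, from 0 (shut) to 1 (fully open), then the shift along the tool's x, y, z in units of 50 mm (1.0 is 50 mm), then the turn, a rotation vector about the tool's x, y, z in units of 4 degrees (1.0 is 4 degrees). A call has exactly 10 rows; each row shifts and turns the commanded pose from where the row before left it, along the tool's axes as they then stand; what a row does not reach is not made up. A row lasts 1/10 s, in which the tool goes at most 50 mm and 8.59 degrees, less where a joint would pass 70% of its speed; a pose out of reach is approached as far as the arm can. A call with a number of a shift or a turn outside -1 to 1 is refused whole. A call with a gripper value outside its range is refused whole. The fingers move at their own pace and stop on an object; "squeeze" is the grip in N (left out, the last holds). Time passes only in rows, so rows that do not move let the fingers close, or fill a call up. It gives the time, the measured TCP pose, the force, the opening and the grip force at its end, in the units of the state.
- bot.state(): the state, without advancing time (a new reading comes with each control period).
- bot.read_camera(name): name is "scene" or "top"; returns a dict with "pixels" (480x640x3 uint8, red, green, blue), "camera_matrix" (3x3 intrinsics, pixels), "camera_from_world" (4x4, takes a point from world to camera coordinates). Camera axes: x right, y up, looking along -z (the intrinsics and any distortion apply to the point x, -y, -z); pixel columns grow to the right and rows downward; lengths in mm; the calibration is good to about 2 mm. A picture is of the moment at which its call begins. There is no depth.
- bot.sign_off(): hands the job in; it is judged then, once.
The state is a dict: "time_s": time; "q": joint angles; "qd": joint speeds; "tau": joint torques, N m; "eef_pos": TCP position; "tcp_rot": TCP orientation; "wrist_force": force on the tool from outside, world axes, zero at the start; "wrist_torque": the same for the moment, N m; "finger_gap": opening from 0.0 (shut) to 1.0 (fully open); "grasp_force": force on a finger pad.
Only numpy, scipy, OpenCV 4.12 (cv2) and the standard library are available. Lean on these libraries where they do the work, as an engineer would, in place of code of your own. Each camera call takes 0.05 s, during which the arm holds its last target. There are 200 camera calls.

## Working session

There is one attempt and no reset: what is moved stays moved. The work goes in short steps, Python scripts to look and compute and a tool call to move; the robot and the scene stay as the last step left them, time stands still between calls to the robot, and variables do not carry over. Pictures are saved under pics/ and viewed, at most 14 in all, crops included, and the job is handed in when it is done.

Besides the shell and the picture viewer there is one more tool, called after ">>>" as name(argument=value, ...), one argument or row to a line, values as JSON. play_rows: Moves the arm, as the interface text tells. Shifts and turns lie within -1 to 1; 1 stands for 50 mm of shift or 4 degrees of turn. Its arguments: {"type":"object","properties":{"steps":{"type":"array"},"squeeze":{"type":"number"}},"required":["steps"]}

```bash
mkdir -p pics; ls; python3 - <<'E'
from bench import bot
import cv2
for n in("scene","top"):
    d=bot.read_camera(n); cv2.imwrite(f"pics/{n}0.png",d["pixels"][:,:,::-1]); print(d["camera_matrix"],d["camera_from_world"])
    print([k for k in d])
print(bot.state())
E
```

```text
pics
[[495.39033227   0.         317.81637522]
 [  0.         495.39033227 236.58811786]
 [  0.           0.           1.        ]] [[ 8.63283545e-01  5.04717120e-01 -1.46617375e-03 -4.45103687e+02]
 [-3.98464320e-01  6.83322753e-01  6.11797516e-01  1.67639252e+02]
 [ 3.09786550e-01 -5.27570511e-01  7.91013053e-01 -1.19059228e+03]
 [ 0.00000000e+00  0.00000000e+00  0.00000000e+00  1.00000000e+00]]
['pixels', 'camera_matrix', 'camera_from_world']
[[473.07846923   0.         317.79320806]
 [  0.         473.07846923 247.29935853]
 [  0.           0.           1.        ]] [[-1.07390567e-01 -9.94204350e-01  4.99766205e-03  5.36461282e+01]
 [ 9.70989184e-01 -1.03800074e-01  2.15419474e-01 -4.99000729e+02]
 [-2.13652220e-01  2.79866953e-02  9.76508819e-01 -8.08312403e+02]
 [ 0.00000000e+00  0.00000000e+00  0.00000000e+00  1.00000000e+00]]
['pixels', 'camera_matrix', 'camera_from_world']
{'time_s': 0.1, 'q': array([-1.42029235e+00,  3.77982462e-01,  7.97758590e-02,  1.27441097e+00,
        3.08002556e-06,  1.46053725e+00]), 'qd': array([ 4.03884897e-04, -8.98679361e-04,  1.97594161e-03,  7.16197417e-04,
       -5.22088713e-06,  2.97222693e-04]), 'tau': array([ 9.76184492e-04, -4.64693427e+01,  2.70582104e+01,  1.20343489e-02,
       -9.55950532e-05, -3.91981786e-06]), 'eef_pos': array([ 148.18643802, -554.97070637,  230.4649585 ]), 'tcp_rot': array([-3.13978280e+00, -2.03463913e-04,  2.60762866e-01]), 'wrist_force': array([ 0.0791532 , -0.16937595,  0.11942697]), 'wrist_torque': array([-0.01608903,  0.01314689, -0.02811678]), 'grasp_force': 0.0, 'finger_gap': 1.0019425297071942}
```

View pics/top0.png

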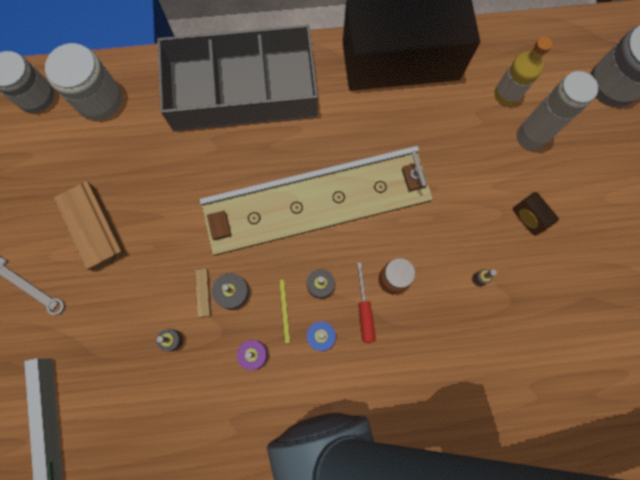

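View pics/scene0.png

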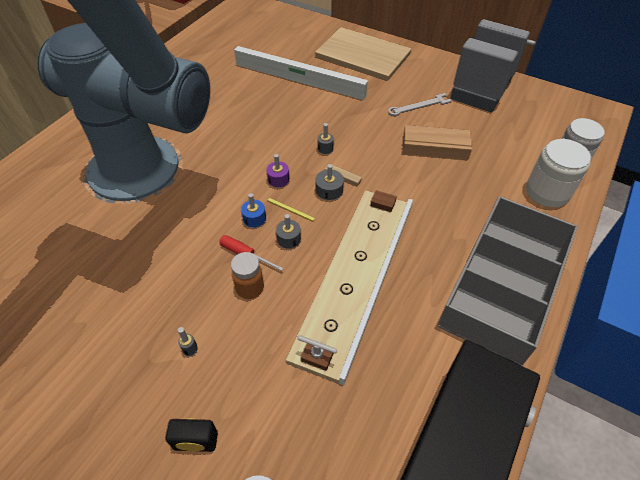

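```bash
python3 - <<'E'
import cv2
a=cv2.imread("pics/top0.png"); b=cv2.imread("pics/scene0.png")
cv2.imwrite("pics/t1.png",cv2.resize(a[240:380,140:340],None,fx=4,fy=4,interpolation=cv2.INTER_CUBIC))
cv2.imwrite("pics/t2.png",cv2.resize(a[145:295,300:500],None,fx=4,fy=4,interpolation=cv2.INTER_CUBIC)) 
cv2.imwrite("pics/s1.png",cv2.resize(b[120:270,230:430],None,fx=4,fy=4,interpolation=cv2.INTER_CUBIC))
E
```

```text
(no output)
```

View pics/t1.png

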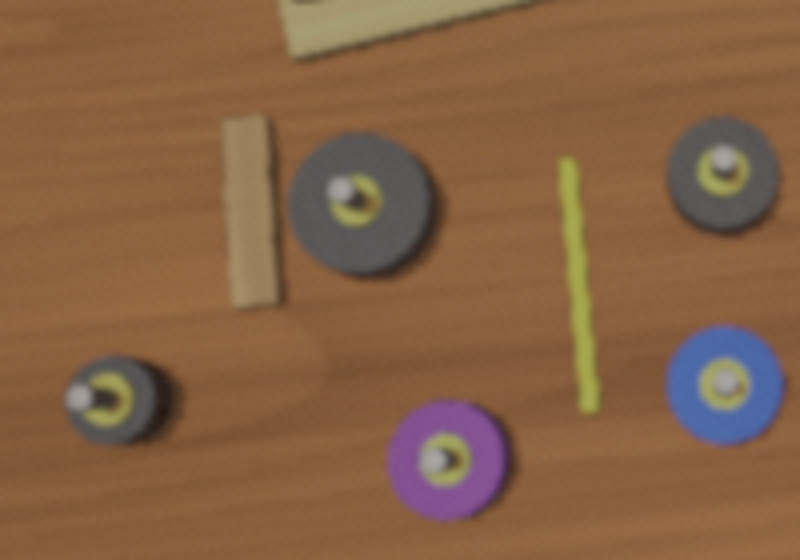

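View pics/t2.png

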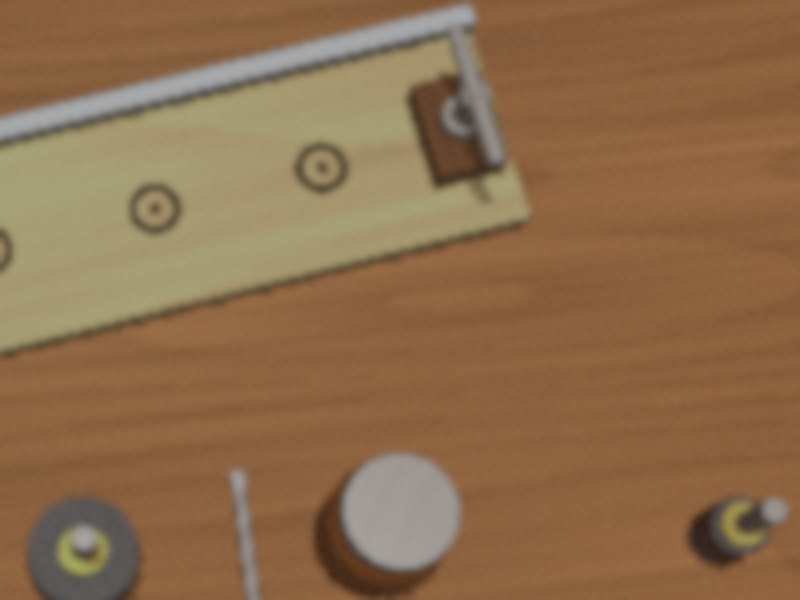

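View pics/s1.png

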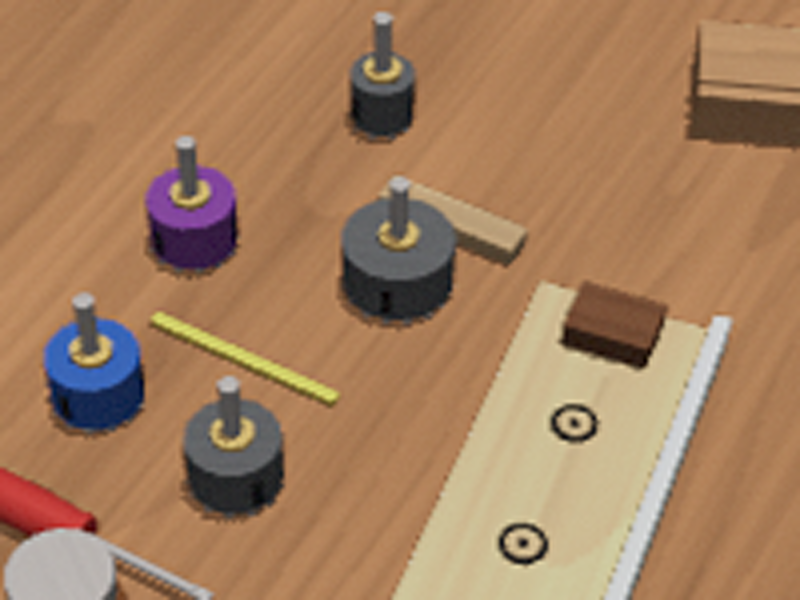

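```bash
cat > h.py <<'E'
from bench import bot
import numpy as np
from scipy.optimize import least_squares
C={n:bot.read_camera(n) for n in("top","scene")}
def proj(n,p):
    T=C[n]["camera_from_world"]; c=T[:3,:3]@p+T[:3,3]; k=C[n]["camera_matrix"]@[c[0],-c[1],-c[2]]
    return k[:2]/k[2]
def onz(n,uv,z): return least_squares(lambda q:proj(n,np.array([q[0],q[1],z]))-uv,[500,-100]).x
def tri(a,b): return least_squares(lambda p:np.r_[proj("top",p)-a,proj("scene",p)-b],[500,-100,50]).x
E
python3 - <<'E'
from h import *
np.set_printoptions(precision=1,suppress=True)
S={65:((225.4,287.4),(329.4,165.6)),52:((320.6,279.1),(286.9,215.9)),40:((159.4,339.1),(325.4,124.1)),28:((493.1,272.1),(183,331))}
for k,(a,b) in S.items(): print(k,onz("top",a,80),onz("scene",b,80),tri(a,b))
for c,z in (((362,204),38),((723,175),38),((113,400),38)):
  print("cup",onz("top",((c[0]+.5)/4-.5+140,(c[1]+.5)/4-.5+240),z))
M=[((379.9,186.4),(331,325)),((338.4,196.6),(346.5,289)),((297,207.5),(360.1,255.4)),((254,218),(373.1,225.4))]
P=[]
for a,b in M: P.append((onz("top",a,15)+onz("scene",b,15))/2);print(onz("top",a,15),onz("scene",b,15))
P=np.array(P); u=(P[3]-P[0]);u/=np.linalg.norm(u);t=(P-P.mean(0))@u;print("yaw",np.arctan2(-u[0],u[1]),t)
print(P.mean(0)+np.outer([-127.5,-42.5,42.5,127.5],u))
print("jar",onz("top",(399.5,272.8),85))
print(bot.state()["eef_pos"],bot.state()["tcp_rot"])
E
```

```text
65 [442.5 167.7] [446.  169.3] [443.8 168.9  78.4]
52 [439.3   2. ] [443.    1.9] [440.6   2.7  77.3]
40 [366.6 284.4] [369.6 285.1] [367.4 285.6  78. ]
28 [ 419.4 -299.6] [ 427.9 -300.6] [ 422.3 -300.3   73.4]
cup [442.1 166.9]
cup [437.8   2.1]
cup [366.6 282.8]
[ 619.3 -135.6] [ 622.6 -134.7]
[607.1 -52.1] [610.4 -51.8]
[593.5  30.6] [596.4  32.8]
[581.2 115.3] [584.2 116.9]
yaw 0.15095917550447718 [-126.8  -42.7   42.1  127.4]
[[ 621.  -135.9]
 [ 608.2  -51.8]
 [ 595.5   32.2]
 [ 582.7  116.2]]
jar [ 434.9 -135.4]
[ 148.2 -555.2  230.7] [-3.1 -0.   0.3]
```

>>> play_rows(
  steps=[
    [0.45, 0, 0, 0, 0, 0, -1],
    [0.45, 0, 0, 0, 0, 0, -1],
    [0.45, 0, 0, 0, 0, 0, -1],
    [0.45, 0, 0, 0, 0, 0, -1],
    [0.45, 0, 0, 0, 0, 0, -1],
    [0.45, 0, 0, 0, 0, 0, -1],
    [0.45, 0, 0, 0, 0, 0, -1],
    [0.45, 0, 0, 0, 0, 0, -1],
    [0.45, 0, 0, 0, 0, 0, -1],
    [0.45, 0, 0, 0, 0, 0, -1],
  ],
  squeeze=40,
)

```text
time_s: 1.2
eef_pos: [148.3, -555.4, 231.0]
tcp_rot: [-3.141, -0.0, 0.962]
wrist_force: [-1.1, 0.7, 0.3]
finger_gap: 0.446
grasp_force: 0.0
```

>>> play_rows(
  steps=[
    [0.45, 0, 0, 0, 0, 0, -1],
    [0.45, 0, 0, 0, 0, 0, -1],
    [0.45, 0, 0, 0, 0, 0, -1],
    [0.45, 0, 0, 0, 0, 0, -1],
    [0.45, 0, 0, 0, 0, 0, -1],
    [0.45, 0, 0, 0, 0, 0, -1],
    [0.45, 0, 0, 0, 0, 0, -1],
    [0.45, 0, 0, 0, 0, 0, -1],
    [0.45, 0, 0, 0, 0, 0, -1],
    [0.45, 0, 0, 0, 0, 0, -0.9],
  ],
)

```text
time_s: 2.2
eef_pos: [148.2, -555.4, 231.0]
tcp_rot: [-3.142, -0.001, 1.653]
wrist_force: [0.4, 0.9, -0.3]
finger_gap: 0.45
grasp_force: 0.0
```

```bash
cat > go.py <<'E'
# python3 go.py x y z yaw: shift (tool units, total) and turn to target
import sys,numpy as np
from bench import bot
from scipy.spatial.transform import Rotation as R
s=bot.state(); r=R.from_euler("xyz",s["tcp_rot"])
t=np.array([float(v) for v in sys.argv[1:4]])
print("pos",s["eef_pos"].round(1),"rot",s["tcp_rot"].round(4),"t",s["time_s"],"gap",round(s["finger_gap"],3),"q",s["q"].round(2))
print("shift units",(r.inv().apply(t-s["eef_pos"])/50).round(3))
w=R.from_euler("xyz",[np.pi,0,float(sys.argv[4]) if len(sys.argv)>4 else 1.722])
print("turn units",(np.degrees((r.inv()*w).as_rotvec())/4).round(2))
E
python3 go.py 421.5 -299.5 180
```

```text
pos [ 148.2 -555.4  231. ] rot [-3.1415e+00 -6.0000e-04  1.6528e+00] t 2.2 gap 0.45 q [-1.42  0.38  0.08  1.27 -0.    0.07]
shift units [4.652 5.866 1.023]
turn units [-0.   -0.01 -0.99]
```

>>> play_rows(
  steps=[
    [0.45, 0.1, 0.15, 0, 0, 0, 0],
    [0.45, 0.25, 0.4, 0, 0, 0, 0],
    [0.45, 0.3, 0.4, 0, 0, 0, 0],
    [0.45, 0.3, 0.4, 0, 0, 0, 0],
    [0.45, 0.3, 0.4, 0, 0, 0, 0],
    [0.45, 0.3, 0.4, 0, 0, 0, 0],
    [0.45, 0.3, 0.4, 0, 0, 0, 0],
    [0.45, 0.3, 0.4, 0, 0, 0, 0],
    [0.45, 0.3, 0.4, 0, 0, 0, 0],
    [0.45, 0.3, 0.4, 0, 0, 0, 0],
  ],
)

```text
time_s: 3.2
eef_pos: [325.2, -402.2, 231.2]
tcp_rot: [3.141, -0.0, 1.649]
wrist_force: [0.8, 0.2, 0.2]
finger_gap: 0.449
grasp_force: 0.0
```

>>> play_rows(
  steps=[
    [0.45, 0.3, 0.45, 0.1, 0, 0, 0],
    [0.45, 0.3, 0.45, 0.2, 0, 0, 0],
    [0.45, 0.3, 0.45, 0.2, 0, 0, 0],
    [0.45, 0.3, 0.45, 0.2, 0, 0, 0],
    [0.45, 0.2, 0.4, 0.2, 0, 0, 0],
    [0.45, 0.1, 0.22, 0.12, 0, 0, 0],
    [0.45, 0, 0, 0, 0, 0, 0],
    [0.45, 0, 0, 0, 0, 0, 0],
    [0.45, 0, 0, 0, 0, 0, 0],
    [0.45, 0, 0, 0, 0, 0, 0],
  ],
)

```text
time_s: 4.2
eef_pos: [438.5, -320.2, 180.9]
tcp_rot: [3.141, 0.001, 1.649]
wrist_force: [-0.5, 0.3, 0.4]
finger_gap: 0.445
grasp_force: 0.0
```

```bash
python3 go.py 421.5 -299.5 46
```

```text
pos [ 438.5 -320.2  180.9] rot [3.1411e+00 9.0000e-04 1.6485e+00] t 4.2 gap 0.445 q [-0.75  0.33 -0.12  1.12 -0.    0.75]
shift units [ 0.441 -0.309  2.698]
turn units [ 0.01  0.01 -1.05]
```

>>> play_rows(
  steps=[
    [0.45, 0.15, -0.1, 0, 0, 0, 0],
    [0.45, 0.19, -0.11, 0, 0, 0, 0],
    [0.45, 0.1, -0.1, 0.1, 0, 0, 0],
    [0.45, 0, 0, 0.3, 0, 0, -0.5],
    [0.45, 0, 0, 0.5, 0, 0, -0.55],
    [0.45, 0, 0, 0.5, 0, 0, 0],
    [0.45, 0, 0, 0.5, 0, 0, 0],
    [0.45, 0, 0, 0.4, 0, 0, 0],
    [0.45, 0, 0, 0.25, 0, 0, 0],
    [0.45, 0, 0, 0.15, 0, 0, 0],
  ],
)

```text
time_s: 5.2
eef_pos: [420.4, -297.4, 43.9]
tcp_rot: [-3.14, -0.002, 1.723]
wrist_force: [-1.1, 0.5, 0.3]
finger_gap: 0.449
grasp_force: 0.0
```

```bash
python3 go.py 421.5 -299.5 46;python3 - <<'E'
from bench import bot
import cv2,numpy as np
a=bot.read_camera("top")["pixels"][:,:,::-1]; b=bot.read_camera("scene")["pixels"][:,:,::-1]
f=lambda i:cv2.resize(i,None,fx=4,fy=4,interpolation=cv2.INTER_CUBIC)
cv2.imwrite("pics/g28.png",np.hstack([f(a[225:325,430:530]),f(b[290:390,130:230])]))
E
```

```text
pos [ 420.4 -297.4   43.9] rot [-3.1400e+00 -1.8000e-03  1.7234e+00] t 5.2 gap 0.449 q [-0.74  0.4  -0.4   0.77 -0.    0.68]
shift units [-0.045  0.015 -0.042]
turn units [-0.02 -0.03  0.02]
```

View pics/g28.png

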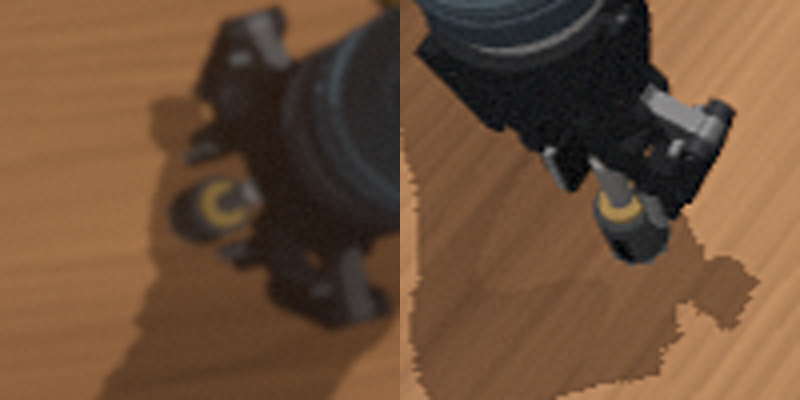

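>>> play_rows(
  steps=[
    [0.45, -0.04, 0.01, -0.07, 0, 0, 0],
    [0.4, 0, 0, 0, 0, 0, 0],
    [0.33, 0, 0, 0, 0, 0, 0],
    [0.27, 0, 0, 0, 0, 0, 0],
    [0.22, 0, 0, 0, 0, 0, 0],
    [0.18, 0, 0, 0, 0, 0, 0],
    [0.14, 0, 0, 0, 0, 0, 0],
    [0.1, 0, 0, 0, 0, 0, 0],
    [0.0, 0, 0, 0, 0, 0, 0],
    [0, 0, 0, 0, 0, 0, 0],
  ],
)

```text
time_s: 6.3
eef_pos: [422.5, -300.4, 48.7]
tcp_rot: [-3.141, -0.0, 1.723]
wrist_force: [-1.0, 0.3, -1.0]
finger_gap: 0.115
grasp_force: 38.9
```

>>> play_rows(
  steps=[
    [0, 0, 0, -0.05, 0, 0, 0],
    [0, 0, 0, -0.1, 0, 0, 0],
    [0, 0, 0, -0.2, 0, 0, 0],
    [0, 0, 0, -0.3, 0, 0, 0],
    [0, 0, 0, -0.4, 0, 0, 0],
    [0, 0, 0, -0.5, 0, 0, 0],
    [0, 0, 0, -0.5, 0, 0, 0],
    [0, 0, 0, -0.4, 0, 0, 0],
    [0, 0, 0, -0.2, 0, 0, 0],
    [0, 0, 0, 0, 0, 0, 0],
  ],
)

```text
time_s: 7.3
eef_pos: [423.6, -301.4, 183.3]
tcp_rot: [3.139, 0.003, 1.723]
wrist_force: [0.3, -0.6, -1.4]
finger_gap: 0.113
grasp_force: 38.9
```

```bash
python3 go.py 582.7 116.2 180;python3 - <<'E'
from bench import bot
import cv2,numpy as np
a=bot.read_camera("top")["pixels"][:,:,::-1]; b=bot.read_camera("scene")["pixels"][:,:,::-1]
f=lambda i:cv2.resize(i,None,fx=2.5,fy=2.5,interpolation=cv2.INTER_CUBIC)
cv2.imwrite("pics/g28b.png",np.hstack([f(a[195:355,430:590]),f(b[220:380,80:240])]))
E
```

```text
pos [ 423.6 -301.4  183.3] rot [3.1392e+00 3.1000e-03 1.7234e+00] t 7.3 gap 0.113 q [-0.74  0.28 -0.18  1.1  -0.    0.68]
shift units [7.771 4.415 0.052]
turn units [0.03 0.04 0.02]
```

View pics/g28b.png

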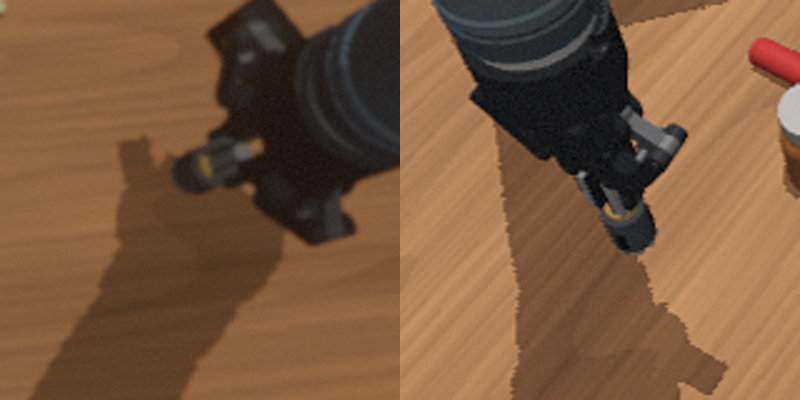

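>>> play_rows(
  steps=[
    [0, 0.15, 0.09, 0, 0, 0, 0],
    [0, 0.35, 0.2, 0, 0, 0, 0],
    [0, 0.5, 0.28, 0, 0, 0, 0],
    [0, 0.5, 0.28, 0, 0, 0, 0],
    [0, 0.5, 0.28, 0, 0, 0, 0],
    [0, 0.5, 0.28, 0, 0, 0, 0],
    [0, 0.5, 0.28, 0, 0, 0, 0],
    [0, 0.5, 0.28, 0, 0, 0, 0],
    [0, 0.5, 0.28, 0, 0, 0, 0],
    [0, 0.5, 0.28, 0, 0, 0, 0],
  ],
)

```text
time_s: 8.4
eef_pos: [512.7, -56.9, 180.0]
tcp_rot: [-3.139, -0.001, 1.724]
wrist_force: [0.1, 0.2, -1.1]
finger_gap: 0.113
grasp_force: 39.0
```

>>> play_rows(
  steps=[
    [0, 0.5, 0.28, 0, 0, 0, 0],
    [0, 0.5, 0.28, 0, 0, 0, 0],
    [0, 0.5, 0.28, 0, 0, 0, 0],
    [0, 0.5, 0.28, 0, 0, 0, 0],
    [0, 0.5, 0.28, 0, 0, 0, 0],
    [0, 0.4, 0.23, 0, 0, 0, 0],
    [0, 0.25, 0.17, 0, 0, 0, 0],
    [0, 0.12, 0.08, 0, 0, 0, 0],
    [0, 0, 0, 0, 0, 0, 0],
    [0, 0, 0, 0, 0, 0, 0],
  ],
)

```text
time_s: 9.4
eef_pos: [581.1, 116.3, 180.9]
tcp_rot: [-3.141, 0.001, 1.723]
wrist_force: [0.1, -0.5, -0.6]
finger_gap: 0.112
grasp_force: 39.0
```

```bash
python3 go.py 582.7 116.2 75
```

```text
pos [581.1 116.3 180.9] rot [-3.1406e+00  6.0000e-04  1.7228e+00] t 9.4 gap 0.112 q [ 0.09  0.43  0.03  1.17 -0.    1.51]
shift units [-0.006  0.034  2.119]
turn units [-0.01  0.01  0.01]
```

>>> play_rows(
  steps=[
    [0, 0, 0.03, 0.1, 0, 0, 0],
    [0, 0, 0, 0.3, 0, 0, 0],
    [0, 0, 0, 0.4, 0, 0, 0],
    [0, 0, 0, 0.4, 0, 0, 0],
    [0, 0, 0, 0.4, 0, 0, 0],
    [0, 0, 0, 0.3, 0, 0, 0],
    [0, 0, 0, 0.15, 0, 0, 0],
    [0, 0, 0, 0.07, 0, 0, 0],
    [0, 0, 0, 0, 0, 0, 0],
    [0, 0, 0, 0, 0, 0, 0],
  ],
)

```text
time_s: 10.4
eef_pos: [583.6, 117.1, 76.1]
tcp_rot: [3.14, 0.0, 1.723]
wrist_force: [-0.7, 0.9, -1.5]
finger_gap: 0.114
grasp_force: 39.0
```

```bash
python3 go.py 582.7 116.2 64;python3 - <<'E'
from bench import bot
import cv2,numpy as np
a=bot.read_camera("top")["pixels"][:,:,::-1]; b=bot.read_camera("scene")["pixels"][:,:,::-1]
f=lambda i:cv2.resize(i,None,fx=4,fy=4,interpolation=cv2.INTER_CUBIC)
cv2.imwrite("pics/p28.png",np.hstack([f(a[165:265,200:300]),f(b[165:265,320:420])]))
E
```

```text
pos [583.6 117.1  76.1] rot [3.1402e+00 2.0000e-04 1.7231e+00] t 10.4 gap 0.114 q [ 0.09  0.5  -0.14  0.93 -0.    1.51]
shift units [-0.015 -0.021  0.242]
turn units [0.02 0.   0.02]
```

View pics/p28.png

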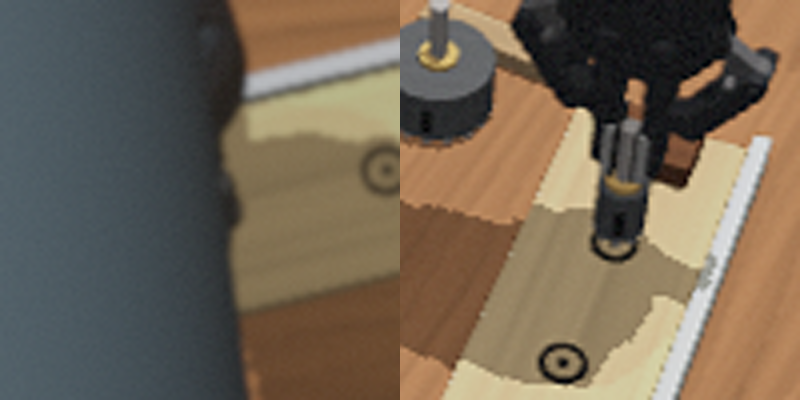

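>>> play_rows(
  steps=[
    [0, 0, 0, 0.08, 0, 0, 0],
    [0, 0, 0, 0.06, 0, 0, 0],
    [0, 0, 0, 0.05, 0, 0, 0],
    [0, 0, 0, 0.03, 0, 0, 0],
    [0, 0, 0, 0.02, 0, 0, 0],
    [0, 0, 0, 0, 0, 0, 0],
    [0, 0, 0, 0, 0, 0, 0],
    [0, 0, 0, 0, 0, 0, 0],
    [0, 0, 0, 0, 0, 0, 0],
    [0, 0, 0, 0, 0, 0, 0],
  ],
)

```text
time_s: 11.5
eef_pos: [582.8, 117.2, 63.6]
tcp_rot: [-3.142, 0.0, 1.723]
wrist_force: [-3.4, 0.4, 4.9]
finger_gap: 0.114
grasp_force: 39.6
```

>>> play_rows(
  steps=[
    [0.14, 0, 0, 0, 0, 0, 0],
    [0.18, 0, 0, 0, 0, 0, 0],
    [0.22, 0, 0, 0, 0, 0, 0],
    [0.3, 0, 0, 0, 0, 0, 0],
    [0.4, 0, 0, 0, 0, 0, 0],
    [0.45, 0, 0, -0.1, 0, 0, 0],
    [0.45, 0, 0, -0.4, 0, 0, 0],
    [0.45, 0, 0, -0.6, 0, 0, 0],
    [0.45, 0, 0, -0.7, 0, 0, 0],
    [0.45, 0, 0, -0.5, 0, 0, 0],
  ],
)

```text
time_s: 12.5
eef_pos: [583.6, 117.3, 181.0]
tcp_rot: [3.139, 0.0, 1.723]
wrist_force: [0.1, -0.0, -0.9]
finger_gap: 0.452
grasp_force: 0.0
```

```bash
python3 go.py 368 285 180
```

```text
pos [583.6 117.3 181. ] rot [3.1391e+00 2.0000e-04 1.7234e+00] t 12.5 gap 0.452 q [ 0.09  0.43  0.03  1.17 -0.    1.51]
shift units [ 3.971 -3.753  0.01 ]
turn units [0.04 0.   0.02]
```

>>> play_rows(
  steps=[
    [0.45, 0.2, -0.2, 0, 0, 0, 0],
    [0.45, 0.4, -0.4, 0, 0, 0, 0],
    [0.45, 0.5, -0.45, 0, 0, 0, 0],
    [0.45, 0.5, -0.45, 0, 0, 0, 0],
    [0.45, 0.5, -0.45, 0, 0, 0, 0],
    [0.45, 0.5, -0.45, 0, 0, 0, 0],
    [0.45, 0.5, -0.45, 0, 0, 0, 0],
    [0.45, 0.4, -0.4, 0, 0, 0, 0],
    [0.45, 0.3, -0.3, 0, 0, 0, 0],
    [0.45, 0.17, -0.2, 0, 0, 0, 0],
  ],
)

```text
time_s: 13.5
eef_pos: [365.2, 285.4, 177.7]
tcp_rot: [-3.14, 0.0, 1.725]
wrist_force: [-0.1, 0.3, 0.2]
finger_gap: 0.454
grasp_force: 0.0
```

>>> play_rows(
  steps=[
    [0.45, 0, 0, 0.1, 0, 0, 0],
    [0.45, 0, 0, 0.3, 0, 0, 0],
    [0.45, 0, 0, 0.4, 0, 0, 0],
    [0.45, 0, 0, 0.4, 0, 0, 0],
    [0.45, 0, 0, 0.3, 0, 0, 0],
    [0.45, 0, 0, 0.2, 0, 0, 0],
    [0.45, 0, 0, 0.1, 0, 0, 0],
    [0.45, 0, 0, 0, 0, 0, 0],
    [0.45, 0, 0, 0, 0, 0, 0],
    [0.45, 0, 0, 0, 0, 0, 0],
  ],
)

```text
time_s: 14.5
eef_pos: [368.2, 285.2, 89.0]
tcp_rot: [3.14, -0.0, 1.723]
wrist_force: [0.4, -0.2, -0.1]
finger_gap: 0.447
grasp_force: 0.0
```

```bash
python3 go.py 368 285 47.5;python3 - <<'E'
from h import *
import cv2
a=C["top"]["pixels"][:,:,::-1]; b=C["scene"]["pixels"][:,:,::-1]
f=lambda i:cv2.resize(i,None,fx=4,fy=4,interpolation=cv2.INTER_CUBIC)
cv2.imwrite("pics/p28b.png",np.hstack([f(a[150:250,200:300]),f(b[165:265,320:420])]))
E
```

```text
pos [368.2 285.2  89. ] rot [ 3.1401e+00 -5.0000e-04  1.7234e+00] t 14.5 gap 0.447 q [ 0.52  0.26 -0.48  0.83 -0.    1.94]
shift units [-0.005 -0.006  0.83 ]
turn units [ 0.02 -0.01  0.02]
```

View pics/p28b.png

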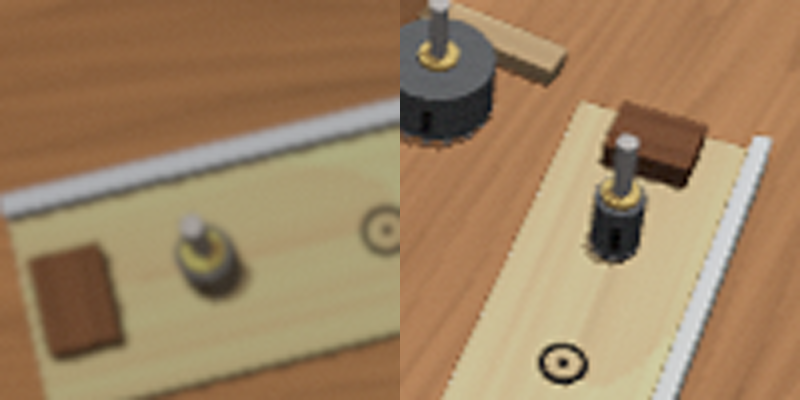

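```bash
python3 - <<'E'
from h import *
a,b=(247.6,206.1),(376.4,200.4)
x,y=onz("top",a,95),onz("scene",b,95);print(x,y,(x+y)/2,tri(a,b))
E
```

```text
[580.29799727 116.55890533] [584.00486802 116.64709675] [582.15143264 116.60300104] [582.17248661 117.65402321  92.22325385]
```

>>> play_rows(
  steps=[
    [0.45, 0, 0, 0.2, 0, 0, 0],
    [0.45, 0, 0, 0.25, 0, 0, 0],
    [0.45, 0, 0, 0.2, 0, 0, 0],
    [0.45, 0, 0, 0.13, 0, 0, 0],
    [0.45, 0, 0, 0.05, 0, 0, 0],
    [0.4, 0, 0, 0, 0, 0, 0],
    [0.32, 0, 0, 0, 0, 0, 0],
    [0.26, 0, 0, 0, 0, 0, 0],
    [0.21, 0, 0, 0, 0, 0, 0],
    [0.17, 0, 0, 0, 0, 0, 0],
  ],
)

```text
time_s: 15.7
eef_pos: [367.7, 285.0, 47.0]
tcp_rot: [3.141, -0.0, 1.723]
wrist_force: [-0.6, -0.3, 0.5]
finger_gap: 0.172
grasp_force: 0.0
```

>>> play_rows(
  steps=[
    [0.13, 0, 0, 0, 0, 0, 0],
    [0.09, 0, 0, 0, 0, 0, 0],
    [0, 0, 0, 0, 0, 0, 0],
    [0, 0, 0, 0, 0, 0, 0],
    [0, 0, 0, -0.05, 0, 0, 0],
    [0, 0, 0, -0.2, 0, 0, 0],
    [0, 0, 0, -0.4, 0, 0, 0],
    [0, 0, 0, -0.6, 0, 0, 0],
    [0, 0, 0, -0.6, 0, 0, 0],
    [0, 0, 0, -0.6, 0, 0, 0],
  ],
)

```text
time_s: 16.7
eef_pos: [366.9, 284.6, 170.8]
tcp_rot: [-3.141, 0.0, 1.723]
wrist_force: [-0.1, 0.1, -1.4]
finger_gap: 0.116
grasp_force: 39.0
```

```bash
python3 go.py 595.5 32.2 180
```

```text
pos [366.9 284.6 170.8] rot [-3.1410e+00  2.0000e-04  1.7234e+00] t 16.7 gap 0.116 q [ 0.52  0.19 -0.34  1.05  0.    1.94]
shift units [-5.685  3.752 -0.185]
turn units [-0.01  0.    0.02]
```

>>> play_rows(
  steps=[
    [0, -0.15, 0.1, -0.1, 0, 0, 0],
    [0, -0.35, 0.23, -0.1, 0, 0, 0],
    [0, -0.5, 0.33, 0, 0, 0, 0],
    [0, -0.5, 0.33, 0, 0, 0, 0],
    [0, -0.5, 0.33, 0, 0, 0, 0],
    [0, -0.5, 0.33, 0, 0, 0, 0],
    [0, -0.5, 0.33, 0, 0, 0, 0],
    [0, -0.5, 0.33, 0, 0, 0, 0],
    [0, -0.5, 0.33, 0, 0, 0, 0],
    [0, -0.5, 0.33, 0, 0, 0, 0],
  ],
)

```text
time_s: 17.7
eef_pos: [548.5, 83.5, 178.1]
tcp_rot: [-3.14, -0.0, 1.723]
wrist_force: [0.4, 0.6, -1.3]
finger_gap: 0.11
grasp_force: 39.1
```

>>> play_rows(
  steps=[
    [0, -0.5, 0.33, 0, 0, 0, 0],
    [0, -0.35, 0.23, 0, 0, 0, 0],
    [0, -0.23, 0.15, 0, 0, 0, 0],
    [0, -0.1, 0.07, 0.1, 0, 0, 0],
    [0, 0, 0, 0.2, 0, 0, 0],
    [0, 0, 0, 0.4, 0, 0, 0],
    [0, 0, 0, 0.4, 0, 0, 0],
    [0, 0, 0, 0.4, 0, 0, 0],
    [0, 0, 0, 0.3, 0, 0, 0],
    [0, 0, 0, 0.1, 0, 0, 0],
  ],
)

```text
time_s: 18.7
eef_pos: [592.9, 33.9, 81.5]
tcp_rot: [-3.136, -0.001, 1.725]
wrist_force: [-0.2, 0.2, -1.3]
finger_gap: 0.119
grasp_force: 39.0
```

>>> play_rows(
  steps=[
    [0, 0, 0, 0, 0, 0, 0],
    [0, 0, 0, 0, 0, 0, 0],
    [0, 0, 0, 0, 0, 0, 0],
    [0, 0, 0, 0, 0, 0, 0],
    [0, 0, 0, 0, 0, 0, 0],
    [0, 0, 0, 0, 0, 0, 0],
    [0, 0, 0, 0, 0, 0, 0],
    [0, 0, 0, 0, 0, 0, 0],
    [0, 0, 0, 0, 0, 0, 0],
    [0, 0, 0, 0, 0, 0, 0],
  ],
)

```text
time_s: 19.7
eef_pos: [595.9, 32.7, 84.3]
tcp_rot: [-3.142, 0.0, 1.723]
wrist_force: [0.4, 0.5, -0.5]
finger_gap: 0.113
grasp_force: 39.0
```

```bash
python3 go.py 595.5 32.2 63
```

```text
pos [595.9  32.7  84.3] rot [-3.1416e+00  1.0000e-04  1.7234e+00] t 19.7 gap 0.113 q [-0.05  0.5  -0.12  0.95 -0.    1.37]
shift units [-0.008 -0.01   0.425]
turn units [-0.    0.    0.02]
```

>>> play_rows(
  steps=[
    [0, -0.01, -0.01, 0.1, 0, 0, 0],
    [0, 0, 0, 0.12, 0, 0, 0],
    [0, 0, 0, 0.1, 0, 0, 0],
    [0, 0, 0, 0.05, 0, 0, 0],
    [0, 0, 0, 0.04, 0, 0, 0],
    [0, 0, 0, 0.02, 0, 0, 0],
    [0, 0, 0, 0.01, 0, 0, 0],
    [0, 0, 0, 0, 0, 0, 0],
    [0, 0, 0, 0, 0, 0, 0],
    [0, 0, 0, 0, 0, 0, 0],
  ],
)

```text
time_s: 20.7
eef_pos: [595.7, 32.1, 62.5]
tcp_rot: [3.141, 0.0, 1.723]
wrist_force: [-0.2, 0.1, -0.7]
finger_gap: 0.114
grasp_force: 39.0
```

>>> play_rows(
  steps=[
    [0, 0, 0, 0.01, 0, 0, 0],
    [0, 0, 0, 0.01, 0, 0, 0],
    [0, 0, 0, 0, 0, 0, 0],
    [0, 0, 0, 0, 0, 0, 0],
    [0, 0, 0, 0, 0, 0, 0],
    [0, 0, 0, 0, 0, 0, 0],
    [0, 0, 0, 0, 0, 0, 0],
    [0, 0, 0, 0, 0, 0, 0],
    [0, 0, 0, 0, 0, 0, 0],
    [0, 0, 0, 0, 0, 0, 0],
  ],
)

```text
time_s: 21.7
eef_pos: [595.8, 32.1, 62.0]
tcp_rot: [3.141, 0.0, 1.723]
wrist_force: [-2.2, -0.9, 5.1]
finger_gap: 0.111
grasp_force: 39.8
```

Contact; release.

>>> play_rows(
  steps=[
    [0.14, 0, 0, 0, 0, 0, 0],
    [0.18, 0, 0, 0, 0, 0, 0],
    [0.22, 0, 0, 0, 0, 0, 0],
    [0.3, 0, 0, 0, 0, 0, 0],
    [0.4, 0, 0, 0, 0, 0, 0],
    [0.45, 0, 0, -0.1, 0, 0, 0],
    [0.45, 0, 0, -0.4, 0, 0, 0],
    [0.45, 0, 0, -0.6, 0, 0, 0],
    [0.45, 0, 0, -0.7, 0, 0, 0],
    [0.45, 0, 0, -0.5, 0, 0, 0],
  ],
)

```text
time_s: 22.7
eef_pos: [596.2, 32.1, 179.0]
tcp_rot: [3.139, 0.001, 1.723]
wrist_force: [0.6, 0.8, -0.0]
finger_gap: 0.447
grasp_force: 0.0
```

```bash
python3 go.py 441 2.2 176
```

```text
pos [596.2  32.1 179. ] rot [3.1392e+00 6.0000e-04 1.7234e+00] t 22.7 gap 0.447 q [-0.05  0.44  0.04  1.17 -0.    1.37]
shift units [-0.12  -3.159  0.053]
turn units [0.03 0.01 0.02]
```

>>> play_rows(
  steps=[
    [0.45, -0.02, -0.2, 0, 0, 0, 0],
    [0.45, -0.02, -0.4, 0, 0, 0, 0],
    [0.45, -0.02, -0.5, 0, 0, 0, 0],
    [0.45, -0.02, -0.5, 0, 0, 0, 0],
    [0.45, -0.02, -0.5, 0, 0, 0, 0],
    [0.45, -0.02, -0.5, 0, 0, 0, 0],
    [0.45, 0, -0.35, 0, 0, 0, 0],
    [0.45, 0, -0.2, 0.1, 0, 0, 0],
    [0.45, 0, 0, 0.3, 0, 0, 0],
    [0.45, 0, 0, 0.4, 0, 0, 0],
  ],
)

```text
time_s: 23.7
eef_pos: [441.7, 2.0, 137.3]
tcp_rot: [3.138, 0.001, 1.723]
wrist_force: [0.6, -0.3, -1.1]
finger_gap: 0.45
grasp_force: 0.0
```

>>> play_rows(
  steps=[
    [0.45, 0, 0, 0.4, 0, 0, 0],
    [0.45, 0, 0, 0.3, 0, 0, 0],
    [0.45, 0, 0, 0.2, 0, 0, 0],
    [0.45, 0, 0, 0.1, 0, 0, 0],
    [0.45, 0, 0, 0, 0, 0, 0],
    [0.45, 0, 0, 0, 0, 0, 0],
    [0.45, 0, 0, 0, 0, 0, 0],
    [0.45, 0, 0, 0, 0, 0, 0],
    [0.45, 0, 0, 0, 0, 0, 0],
    [0.45, 0, 0, 0, 0, 0, 0],
  ],
)

```text
time_s: 24.7
eef_pos: [441.0, 2.2, 86.5]
tcp_rot: [3.141, 0.0, 1.723]
wrist_force: [0.2, 0.6, -0.2]
finger_gap: 0.452
grasp_force: 0.0
```

```bash
python3 go.py 441 2.2 47.5
```

```text
pos [441.    2.2  86.5] rot [3.1412e+00 2.0000e-04 1.7234e+00] t 24.7 gap 0.452 q [-0.14  0.22 -0.54  0.81 -0.    1.28]
shift units [-0.001  0.     0.78 ]
turn units [0.01 0.   0.02]
```

>>> play_rows(
  steps=[
    [0.45, 0, 0, 0.2, 0, 0, 0],
    [0.45, 0, 0, 0.25, 0, 0, 0],
    [0.45, 0, 0, 0.2, 0, 0, 0],
    [0.45, 0, 0, 0.1, 0, 0, 0],
    [0.45, 0, 0, 0.03, 0, 0, 0],
    [0.4, 0, 0, 0, 0, 0, 0],
    [0.32, 0, 0, 0, 0, 0, 0],
    [0.26, 0, 0, 0, 0, 0, 0],
    [0.21, 0, 0, 0, 0, 0, 0],
    [0.17, 0, 0, 0, 0, 0, 0],
  ],
)

```text
time_s: 25.7
eef_pos: [441.0, 2.2, 47.5]
tcp_rot: [3.141, 0.0, 1.723]
wrist_force: [0.3, -0.1, 0.1]
finger_gap: 0.166
grasp_force: 0.0
```

>>> play_rows(
  steps=[
    [0.13, 0, 0, 0, 0, 0, 0],
    [0.09, 0, 0, 0, 0, 0, 0],
    [0, 0, 0, 0, 0, 0, 0],
    [0, 0, 0, 0, 0, 0, 0],
    [0, 0, 0, -0.05, 0, 0, 0],
    [0, 0, 0, -0.2, 0, 0, 0],
    [0, 0, 0, -0.4, 0, 0, 0],
    [0, 0, 0, -0.6, 0, 0, 0],
    [0, 0, 0, -0.6, 0, 0, 0],
    [0, 0, 0, -0.6, 0, 0, 0],
  ],
)

```text
time_s: 26.7
eef_pos: [440.3, 2.4, 171.3]
tcp_rot: [-3.141, -0.0, 1.723]
wrist_force: [0.1, -0.9, -1.3]
finger_gap: 0.111
grasp_force: 39.0
```

```bash
python3 go.py 608.2 -51.8 180
```

```text
pos [440.3   2.4 171.3] rot [-3.1412e+00 -1.0000e-04  1.7234e+00] t 26.7 gap 0.111 q [-0.14  0.14 -0.4   1.04 -0.    1.28]
shift units [-1.581  3.154 -0.176]
turn units [-0.01 -0.    0.02]
```

>>> play_rows(
  steps=[
    [0, -0.1, 0.2, 0, 0, 0, 0],
    [0, -0.2, 0.4, 0, 0, 0, 0],
    [0, -0.25, 0.5, 0, 0, 0, 0],
    [0, -0.25, 0.5, 0, 0, 0, 0],
    [0, -0.25, 0.5, 0, 0, 0, 0],
    [0, -0.25, 0.5, 0, 0, 0, 0],
    [0, -0.18, 0.34, 0, 0, 0, 0],
    [0, -0.1, 0.2, 0, 0, 0, 0],
    [0, 0, 0, 0.1, 0, 0, 0],
    [0, 0, 0, 0.3, 0, 0, 0],
  ],
)

```text
time_s: 27.7
eef_pos: [608.7, -52.2, 149.6]
tcp_rot: [3.14, 0.0, 1.723]
wrist_force: [-0.4, 0.3, -3.1]
finger_gap: 0.117
grasp_force: 39.3
```

>>> play_rows(
  steps=[
    [0, 0, 0, 0.4, 0, 0, 0],
    [0, 0, 0, 0.4, 0, 0, 0],
    [0, 0, 0, 0.3, 0, 0, 0],
    [0, 0, 0, 0.2, 0, 0, 0],
    [0, 0, 0, 0, 0, 0, 0],
    [0, 0, 0, 0, 0, 0, 0],
    [0, 0, 0, 0, 0, 0, 0],
    [0, 0, 0, 0, 0, 0, 0],
    [0, 0, 0, 0, 0, 0, 0],
    [0, 0, 0, 0, 0, 0, 0],
  ],
)

```text
time_s: 28.7
eef_pos: [608.3, -52.0, 85.2]
tcp_rot: [3.141, 0.0, 1.723]
wrist_force: [-0.6, -0.1, -1.5]
finger_gap: 0.112
grasp_force: 39.3
```

```bash
python3 go.py 608.2 -51.8 62.5
```

```text
pos [608.3 -52.   85.2] rot [3.1409e+00 4.0000e-04 1.7234e+00] t 28.7 gap 0.112 q [-0.19  0.52 -0.08  0.97 -0.    1.23]
shift units [ 0.005 -0.001  0.455]
turn units [0.01 0.01 0.02]
```

>>> play_rows(
  steps=[
    [0, 0, 0, 0.1, 0, 0, 0],
    [0, 0, 0, 0.13, 0, 0, 0],
    [0, 0, 0, 0.1, 0, 0, 0],
    [0, 0, 0, 0.05, 0, 0, 0],
    [0, 0, 0, 0.04, 0, 0, 0],
    [0, 0, 0, 0.02, 0, 0, 0],
    [0, 0, 0, 0.01, 0, 0, 0],
    [0, 0, 0, 0.01, 0, 0, 0],
    [0, 0, 0, 0, 0, 0, 0],
    [0, 0, 0, 0, 0, 0, 0],
  ],
)

```text
time_s: 29.7
eef_pos: [607.9, -52.0, 62.5]
tcp_rot: [3.141, 0.0, 1.723]
wrist_force: [-2.2, 1.5, 6.2]
finger_gap: 0.113
grasp_force: 40.0
```

>>> play_rows(
  steps=[
    [0.14, 0, 0, 0, 0, 0, 0],
    [0.18, 0, 0, 0, 0, 0, 0],
    [0.22, 0, 0, 0, 0, 0, 0],
    [0.3, 0, 0, 0, 0, 0, 0],
    [0.4, 0, 0, 0, 0, 0, 0],
    [0.45, 0, 0, -0.1, 0, 0, 0],
    [0.45, 0, 0, -0.4, 0, 0, 0],
    [0.45, 0, 0, -0.6, 0, 0, 0],
    [0.45, 0, 0, -0.7, 0, 0, 0],
    [0.45, 0, 0, -0.5, 0, 0, 0],
  ],
)

```text
time_s: 30.7
eef_pos: [608.6, -52.1, 179.6]
tcp_rot: [3.139, 0.001, 1.723]
wrist_force: [0.1, -0.9, 0.2]
finger_gap: 0.451
grasp_force: 0.0
```

```bash
python3 go.py 444 168.5 177
```

```text
pos [608.6 -52.1 179.6] rot [3.1392e+00 9.0000e-04 1.7234e+00] t 30.7 gap 0.451 q [-0.19  0.47  0.08  1.18 -0.    1.23]
shift units [ 4.861 -2.584  0.041]
turn units [0.03 0.01 0.02]
```

>>> play_rows(
  steps=[
    [0.45, 0.2, -0.1, 0, 0, 0, 0],
    [0.45, 0.4, -0.2, 0, 0, 0, 0],
    [0.45, 0.5, -0.25, 0, 0, 0, 0],
    [0.45, 0.5, -0.25, 0, 0, 0, 0],
    [0.45, 0.5, -0.25, 0, 0, 0, 0],
    [0.45, 0.5, -0.3, 0, 0, 0, 0],
    [0.45, 0.5, -0.3, 0, 0, 0, 0],
    [0.45, 0.5, -0.3, 0, 0, 0, 0],
    [0.45, 0.5, -0.25, 0, 0, 0, 0],
    [0.45, 0.4, -0.2, 0, 0, 0, 0],
  ],
)

```text
time_s: 31.7
eef_pos: [453.1, 153.3, 176.1]
tcp_rot: [-3.14, -0.0, 1.724]
wrist_force: [-0.5, -0.1, -0.1]
finger_gap: 0.452
grasp_force: 0.0
```

>>> play_rows(
  steps=[
    [0.45, 0.25, -0.12, 0, 0, 0, 0],
    [0.45, 0.11, -0.06, 0.1, 0, 0, 0],
    [0.45, 0, 0, 0.3, 0, 0, 0],
    [0.45, 0, 0, 0.4, 0, 0, 0],
    [0.45, 0, 0, 0.4, 0, 0, 0],
    [0.45, 0, 0, 0.3, 0, 0, 0],
    [0.45, 0, 0, 0.2, 0, 0, 0],
    [0.45, 0, 0, 0.1, 0, 0, 0],
    [0.45, 0, 0, 0, 0, 0, 0],
    [0.45, 0, 0, 0, 0, 0, 0],
  ],
)

```text
time_s: 32.7
eef_pos: [444.1, 168.6, 87.2]
tcp_rot: [3.141, 0.0, 1.723]
wrist_force: [0.8, -0.1, -0.8]
finger_gap: 0.449
grasp_force: 0.0
```

```bash
python3 go.py 444 168.5 47.5
```

```text
pos [444.1 168.6  87.2] rot [3.1407e+00 1.0000e-04 1.7232e+00] t 32.7 gap 0.449 q [ 0.23  0.28 -0.45  0.84 -0.    1.65]
shift units [-0.002 -0.002  0.795]
turn units [0.01 0.   0.02]
```

>>> play_rows(
  steps=[
    [0.45, 0, 0, 0.2, 0, 0, 0],
    [0.45, 0, 0, 0.26, 0, 0, 0],
    [0.45, 0, 0, 0.2, 0, 0, 0],
    [0.45, 0, 0, 0.1, 0, 0, 0],
    [0.45, 0, 0, 0.03, 0, 0, 0],
    [0.4, 0, 0, 0, 0, 0, 0],
    [0.32, 0, 0, 0, 0, 0, 0],
    [0.26, 0, 0, 0, 0, 0, 0],
    [0.21, 0, 0, 0, 0, 0, 0],
    [0.17, 0, 0, 0, 0, 0, 0],
  ],
)

```text
time_s: 33.7
eef_pos: [443.7, 168.6, 47.5]
tcp_rot: [3.141, 0.0, 1.723]
wrist_force: [-0.5, -0.2, -0.3]
finger_gap: 0.168
grasp_force: 0.0
```

>>> play_rows(
  steps=[
    [0.13, 0, 0, 0, 0, 0, 0],
    [0.09, 0, 0, 0, 0, 0, 0],
    [0, 0, 0, 0, 0, 0, 0],
    [0, 0, 0, 0, 0, 0, 0],
    [0, 0, 0, -0.05, 0, 0, 0],
    [0, 0, 0, -0.2, 0, 0, 0],
    [0, 0, 0, -0.4, 0, 0, 0],
    [0, 0, 0, -0.6, 0, 0, 0],
    [0, 0, 0, -0.6, 0, 0, 0],
    [0, 0, 0, -0.6, 0, 0, 0],
  ],
)

```text
time_s: 34.7
eef_pos: [442.6, 168.4, 171.0]
tcp_rot: [-3.14, 0.0, 1.723]
wrist_force: [0.7, 0.7, -2.7]
finger_gap: 0.11
grasp_force: 39.0
```

```bash
python3 go.py 621 -135.9 180
```

```text
pos [442.6 168.4 171. ] rot [-3.1402e+00  2.0000e-04  1.7234e+00] t 34.7 gap 0.11 q [ 0.23  0.2  -0.32  1.05 -0.    1.65]
shift units [-6.558  2.602 -0.182]
turn units [-0.02  0.    0.02]
```

>>> play_rows(
  steps=[
    [0, -0.15, 0.06, -0.1, 0, 0, 0],
    [0, -0.35, 0.14, -0.1, 0, 0, 0],
    [0, -0.5, 0.2, 0, 0, 0, 0],
    [0, -0.5, 0.2, 0, 0, 0, 0],
    [0, -0.5, 0.2, 0, 0, 0, 0],
    [0, -0.5, 0.2, 0, 0, 0, 0],
    [0, -0.5, 0.2, 0, 0, 0, 0],
    [0, -0.5, 0.2, 0, 0, 0, 0],
    [0, -0.5, 0.2, 0, 0, 0, 0],
    [0, -0.5, 0.2, 0, 0, 0, 0],
  ],
)

```text
time_s: 35.7
eef_pos: [566.2, -41.5, 178.4]
tcp_rot: [-3.139, -0.001, 1.723]
wrist_force: [0.1, 0.8, -1.6]
finger_gap: 0.112
grasp_force: 39.1
```

>>> play_rows(
  steps=[
    [0, -0.5, 0.2, 0, 0, 0, 0],
    [0, -0.5, 0.2, 0, 0, 0, 0],
    [0, -0.5, 0.2, 0, 0, 0, 0],
    [0, -0.3, 0.11, 0, 0, 0, 0],
    [0, -0.17, 0.05, 0, 0, 0, 0],
    [0, -0.09, 0.02, 0, 0, 0, 0],
    [0, 0, 0, 0, 0, 0, 0],
    [0, 0, 0, 0, 0, 0, 0],
    [0, 0, 0, 0.1, 0, 0, 0],
    [0, 0, 0, 0.2, 0, 0, 0],
  ],
)

```text
time_s: 36.7
eef_pos: [621.4, -135.5, 165.3]
tcp_rot: [3.14, 0.001, 1.724]
wrist_force: [-0.1, 0.9, -2.3]
finger_gap: 0.112
grasp_force: 39.1
```

>>> play_rows(
  steps=[
    [0, 0, 0, 0.4, 0, 0, 0],
    [0, 0, 0, 0.4, 0, 0, 0],
    [0, 0, 0, 0.4, 0, 0, 0],
    [0, 0, 0, 0.3, 0, 0, 0],
    [0, 0, 0, 0.1, 0, 0, 0],
    [0, 0, 0, 0, 0, 0, 0],
    [0, 0, 0, 0, 0, 0, 0],
    [0, 0, 0, 0, 0, 0, 0],
    [0, 0, 0, 0, 0, 0, 0],
    [0, 0, 0, 0, 0, 0, 0],
  ],
)

```text
time_s: 37.7
eef_pos: [621.4, -136.2, 85.5]
tcp_rot: [3.14, 0.001, 1.723]
wrist_force: [-0.8, 0.4, -1.5]
finger_gap: 0.113
grasp_force: 39.1
```

```bash
python3 go.py 621 -135.9 62.5
```

```text
pos [ 621.4 -136.2   85.5] rot [3.1404e+00 7.0000e-04 1.7233e+00] t 37.7 gap 0.113 q [-0.32  0.57  0.01  1.   -0.    1.1 ]
shift units [ 0.006 -0.007  0.46 ]
turn units [0.02 0.01 0.02]
```

>>> play_rows(
  steps=[
    [0, 0, 0, 0.1, 0, 0, 0],
    [0, 0, 0, 0.13, 0, 0, 0],
    [0, 0, 0, 0.1, 0, 0, 0],
    [0, 0, 0, 0.05, 0, 0, 0],
    [0, 0, 0, 0.04, 0, 0, 0],
    [0, 0, 0, 0.02, 0, 0, 0],
    [0, 0, 0, 0.01, 0, 0, 0],
    [0, 0, 0, 0.01, 0, 0, 0],
    [0, 0, 0, 0, 0, 0, 0],
    [0, 0, 0, 0, 0, 0, 0],
  ],
)

```text
time_s: 38.7
eef_pos: [620.9, -136.0, 62.6]
tcp_rot: [3.141, 0.0, 1.723]
wrist_force: [-4.2, 1.0, 5.2]
finger_gap: 0.112
grasp_force: 39.9
```

>>> play_rows(
  steps=[
    [0.14, 0, 0, 0, 0, 0, 0],
    [0.18, 0, 0, 0, 0, 0, 0],
    [0.22, 0, 0, 0, 0, 0, 0],
    [0.3, 0, 0, 0, 0, 0, 0],
    [0.4, 0, 0, 0, 0, 0, 0],
    [0.45, 0, 0, -0.1, 0, 0, 0],
    [0.45, 0, 0, -0.4, 0, 0, 0],
    [0.45, 0, 0, -0.6, 0, 0, 0],
    [0.45, 0, 0, -0.7, 0, 0, 0],
    [0.45, 0, 0, -0.5, 0, 0, 0],
  ],
)

```text
time_s: 39.7
eef_pos: [621.5, -136.2, 179.6]
tcp_rot: [3.139, 0.001, 1.723]
wrist_force: [0.4, 0.9, 0.2]
finger_gap: 0.448
grasp_force: 0.0
```

>>> play_rows(
  steps=[
    [0.45, -0.1, -0.2, 0, 0, 0, 0],
    [0.45, -0.3, -0.3, 0, 0, 0, 0],
    [0.45, -0.4, -0.4, 0, 0, 0, 0],
    [0.45, -0.4, -0.4, 0, 0, 0, 0],
    [0.45, -0.4, -0.4, 0, 0, 0, 0],
    [0.45, -0.4, -0.4, 0, 0, 0, 0],
    [0.45, -0.4, -0.4, 0, 0, 0, 0],
    [0.45, -0.4, -0.2, 0, 0, 0, 0],
    [0.45, -0.4, -0.1, 0, 0, 0, 0],
    [0.45, -0.3, 0, 0, 0, 0, 0],
  ],
)

```text
time_s: 40.7
eef_pos: [508.2, -331.7, 176.4]
tcp_rot: [-3.141, -0.0, 1.722]
wrist_force: [0.4, -0.5, -0.1]
finger_gap: 0.445
grasp_force: 0.0
```

>>> play_rows(
  steps=[
    [0.45, -0.2, -0.1, 0, 0, 0, 0],
    [0.45, -0.1, 0, 0, 0, 0, 0],
    [0.45, 0, 0, 0, 0, 0, 0],
    [0.45, 0, 0, 0, 0, 0, 0],
    [0.45, 0, 0, 0, 0, 0, 0],
    [0.45, 0, 0, 0, 0, 0, 0],
    [0.45, 0, 0, 0, 0, 0, 0],
    [0.45, 0, 0, 0, 0, 0, 0],
    [0.45, 0, 0, 0, 0, 0, 0],
    [0.45, 0, 0, 0, 0, 0, 0],
  ],
)

```text
time_s: 41.7
eef_pos: [506.4, -345.8, 176.8]
tcp_rot: [-3.142, 0.0, 1.723]
wrist_force: [0.9, -0.5, 0.7]
finger_gap: 0.449
grasp_force: 0.0
```

```bash
python3 - <<'E'
from h import *
import cv2
a=C["top"]["pixels"][:,:,::-1]; b=C["scene"]["pixels"][:,:,::-1]
f=lambda i:cv2.resize(i,None,fx=3,fy=3,interpolation=cv2.INTER_CUBIC)
cv2.imwrite("pics/f1.png",f(a[130:310,190:450])); cv2.imwrite("pics/f2.png",f(b[180:370,230:430]))
E
```

```text
(no output)
```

View pics/f1.png

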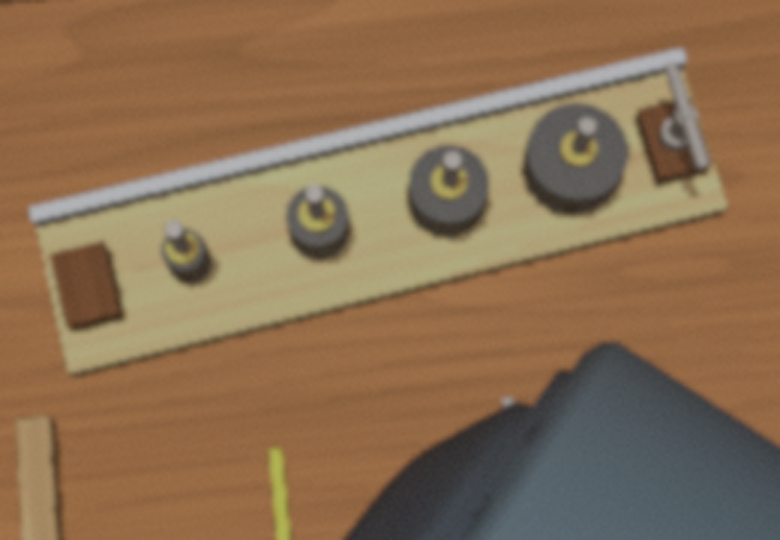

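View pics/f2.png

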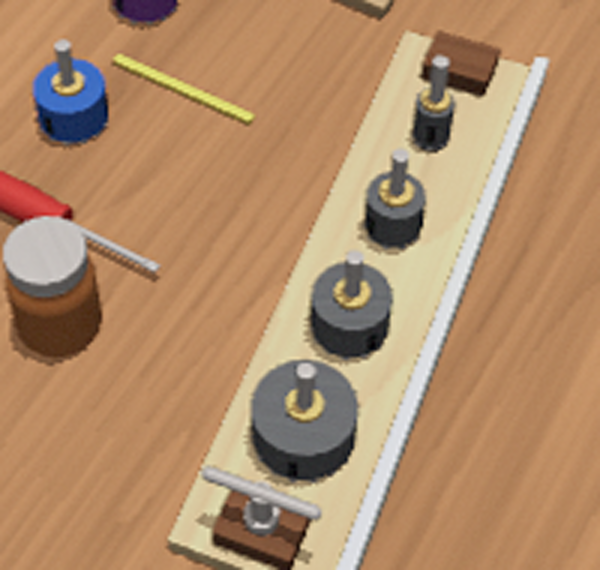

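```bash
python3 - <<'E'
from h import *
for k,a,b,m in((28,(174,229),(439,64),(582.7,116.2)),(40,(315,194),(400,156),(595.5,32.2)),(52,(453,159),(354,259),(608.2,-51.8)),(65,(588,125),(306,371),(621,-135.9))):
    g=lambda p,o:((p[0]+.5)/3-.5+o[0],(p[1]+.5)/3-.5+o[1])
    print(k,((onz("top",g(a,(190,130)),95)+onz("scene",g(b,(230,180)),95))/2-m).round(1))
E
```

```text
28 [-0.5 -0.6]
40 [-0.2 -0.5]
52 [-0.3 -0.8]
65 [-0.2  0.6]
```

All four saws are upright and within 1 mm of their marks, and the jar has not moved.

```bash
python3 -c "
from bench import bot
print(bot.sign_off())"
```

```text
the job is handed in; nothing more can be done
None
```

The job is handed in: all four hole saws stand upright on the ring marks in size order, the 65 mm one beside the chuck key, each within about 1 mm of its mark by the camera measurements, and nothing touched the jar or the blue and purple look-alikes; it took about 42 s.

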